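# Clamp a plywood strip with the pinch-release bench clamp

## Task

Clamp the plywood strip that lies loose and askew on the bench clamp's bed: pinch both side buttons of the moving jaw right in to free it, slide the jaw along so that it pushes the strip squarely and flat up against the sprung face of the far jaw, and let the buttons spring out again so that the jaw stays locked with the strip held snugly, at about 10 N. Feel for the pressure, since the far jaw's setting is not known; do not crush the strip, do not force the locked jaw along without its buttons, and leave the other tools where they are.

Things in the scene. Friction and masses are not known exactly. Their poses are not given: they have to be found in the camera images.
- clamp: Bench clamp fixed to the table: flat plywood bed 420 mm long (its x) by 220 mm wide (its y), bed top 24 mm above the table. Origin: centre of its underside, z up. A 28 mm slot along x down the middle guides the moving jaw, which pushes towards +x. The far jaw stands on the bed near the +x end; behind it an end block reaches x = +0.210, 62 mm above the table.
- far_jaw (a point): Fixed mark on the bed: far jaw's mean place (clamp x = +0.130). Its 120 mm wide wooden face, 51 mm tall, looks to clamp -x and stands anywhere within 10 mm either side of this mark along x: its screw setting is not measured. The face is sprung: gives from 3 N, 1.2 N more per mm, about 12.6 N after 8 mm, then a solid stop.
- jaw: Moving jaw, dark steel. Origin: midway between its buttons, 34 mm above the bed; axes as the clamp's. Slides only along clamp x, origin from x = -0.140 to +0.050, y = 0. Body 32 mm wide (y), from 28 mm behind to 33 mm ahead of the origin, top 16 mm above it. Locked by friction (over 30 N per button) while a button is out; free with both in: 1 N drag plus 30 N per m/s.
- jaw_face (a point): On the moving jaw: middle of its pushing face, 45 mm ahead (+x) of the jaw's origin. The plate is 120 mm wide (y), 12 mm thick, its top 50 mm above the bed.
- button_left (a joint): Button on the jaw's +y side: 0 = out (locked), 0.006 m = fully in. Flat ribbed pad 40 mm long (x), 26 mm high, centred 0 mm from the jaw's origin in x and z. Outer faces of both: 60 mm apart when out, 48 mm fully in. Spring 10.5 N out, 12.3 N in; unlocks at about 0.001. The fingers drag the jaw by their grip on the buttons: 20 N or more.
- button_right (a joint): Button on the jaw's -y side: the same, pressed towards +y.
- strip: Loose strip of birch plywood, about 0.1 to 0.2 kg, 60 mm (its x) by 180 mm (its y) by 18 mm thick, lying flat on the clamp bed between the jaws, turned by up to 0.2 rad from square. Origin: centre of its underside. It slides on the bed with 0.5 to 2 N.
- tape: Roll of paper tape lying flat, 90 mm across, 24 mm high; bystander. Origin: centre of its underside.
- chisel: Wood chisel lying flat, 250 mm long along its x, up to 26 mm high; bystander. Origin: on its underside, 130 mm from the handle's end, which points to -x.
- mallet: Wooden mallet lying flat: head 110 by 65 by 60 mm, handle 200 mm to its -y; bystander. Origin: underside of the head's centre.

How it is judged (in metres and radians):
On the way:
1. both side buttons are pinched in (each at least 4 of 6 mm) (value of joint each of button_left, button_right above 0.004 m), for 0.2 s.
At the end, for the whole second after the job is handed in: The strip lies flat on the bed (within 3 mm and 0.03 rad), square to the clamp within 0.04 rad, pressed by the moving jaw with 4 to 18 N against the far jaw; both buttons are out (within 1 mm) so the jaw is locked; all is at rest (contact force between strip and jaw between 4 and 18 N and value of joint each of button_left, button_right below 0.001 m and angle between the x axis of strip and the x axis of clamp, either way round below 0.04 rad and angle between strip's own z axis and vertical below 0.03 rad and z of strip in the frame of clamp between 0.021 and 0.027 m and linear speed of each of strip, jaw below 0.01 m/s); the robot touches nothing.
It fails at once if the strip is crushed (the moving jaw presses it with more than 35 N) (contact force between strip and jaw above 35 N).
It fails at once if the jaw is forced along (with more than 40 N) while a button is out (linear speed of jaw above 0.02 m/s and contact force between any of the fingers, the arm and jaw above 40 N and value of joint any of button_left, button_right below 0.0005 m).
It fails at once if the roll of tape is pushed away from its place (more than 30 mm) (distance of tape from where it was at the start of the episode above 0.03 m).
It fails at once if the chisel is pushed away from its place (more than 30 mm) (distance of chisel from where it was at the start of the episode above 0.03 m).
It fails at once if the mallet is pushed away from its place (more than 30 mm) (distance of mallet from where it was at the start of the episode above 0.03 m).
It also fails if it takes over 64 s, if anything falls off the work surface, if the arm or the gripper's body presses on something with over 40 N, if the wrist force passes 120 N, or if a joint passes its speed limit or range.

## Robot

A 7-joint arm with a two-finger parallel gripper is mounted at the origin on the work surface. World frame = base frame: x ahead of the robot, y to its left, z up, the work surface at z = 0. Lengths are in mm, angles in rad, forces in N, time in s.
With the tool pointing down it reaches from about 425 to 875 mm from the base axis. Payload 8.4 kg.
Tool frame: the origin (TCP) lies midway between the tips of the shut fingers; the grasp point (between the pads) lies 19 mm behind it; y points along the fingers, z is the direction in which the jaws open and shut, and the axes are right-handed (so a half turn about y gives the same grasp; the last joint's range is limited). The gripper opens to 87 mm and grips with 3 to 60 N. Pads are 19 mm wide; open, the fingers measure 117 mm over their backs; the gripper's body (75 mm by 190 mm) begins 51 mm behind the grasp point.
Start: joints at [1.223, 0.333, 0.04, 1.465, -0.013, 1.343, -0.059], TCP at [160.035, -629.962, 222.546] pointing down, gripper open.
Joint ranges: [-2.58, 2.58], [-0.38, 2.09], [-1.3, 1.39], [0.25, 2.4], [-1.5, 4.64], [0.08, 2.09], [-2.65, 2.65]. Speed limits (rad/s): [2.22, 2.22, 2.79, 2.79, 3.14, 3.14, 3.14].

## Interface

Orientations are given as [roll, pitch, yaw] about the fixed x, y, z axes, in that order (R = Rz(yaw) Ry(pitch) Rx(roll)).
In Python, from cell import bot, imaging gives the robot as it stands.
- The arm moves only by the shell command python3 -m crank 'ROWS' [FORCE]. ROWS is JSON, a list of rows, each an object of numbers: "grip": the finger opening in mm, from 0 to 87; "tx", "ty", "tz": the shift along the tool's x, y, z in mm; "rx", "ry", "rz": the turn, a rotation vector about the tool's x, y, z in degrees. In form: [{"grip": .., "tx": .., "ty": .., "tz": .., "rx": .., "ry": .., "rz": ..}, ...]. A call has 1 to 8 rows; each row shifts and turns the commanded pose from where the row before left it, along the tool's axes as they then stand; what a row does not reach is not made up. A row lasts 1/10 s, in which the tool goes at most 50 mm and 8.59 degrees, less where a joint would pass 70% of its speed; a pose out of reach is approached as far as the arm can. A call with a gripper value outside its range is refused whole. The fingers move at their own pace and stop on an object; FORCE is the grip in N (left out, the last holds). Time passes only in rows, so rows that do not move let the fingers close. It gives the time, the measured TCP pose, the force and the opening at its end, in the units of the state.
- bot.read_state(): the state, without advancing time (a new reading comes with each control period).
- imaging.read_camera(name): name is "side" or "top" or "wrist"; returns (picture, depth): 420x560x3 uint8, red, green, blue; 420x560 float32, mm along the optical axis (not along the pixel's ray), 0 where there is no reading.
- imaging.get_calibration(name): a dict with "fov_y" (degrees; the focal length in pixels is half the picture's height over the tangent of half this angle, whatever the lens; pixels are square), "cx", "cy" (the principal point, pixels), "k1" (the pictures are not rectified: a ray, as slopes to the right and down, at radius r is drawn at 1 + k1 r^2 times it, then the intrinsics apply), "rvec" (rotation vector, rad) and "tvec" (3), from world to camera coordinates, as OpenCV has them. Camera axes: x right, y down, z forward; pixel columns grow to the right and rows downward; lengths in mm; the calibration is good to about 2 mm. A picture is of the moment at which its call begins: read the wrist's pose just before it. get_calibration takes no time and is no camera call; for the wrist camera it gives the pose at the moment of the call.
- bot.finish_job(): hands the job in, once; it reports no verdict.
The state is a dict: "clock": time; "joints": joint angles; "dq": joint speeds; "joint_efforts": joint torques, N m; "tool_pos": TCP position; "eef_rot": TCP orientation; "force": force on the tool from outside, world axes, zero at the start; "torque": the same for the moment, N m; "gripper_width": finger opening in mm.
Only numpy, scipy, OpenCV 4.12 (cv2) and the standard library are available. Lean on these libraries where they do the work, as an engineer would, in place of code of your own. Each camera call takes 0.05 s, during which the arm holds its last target.

## Working session

There is one attempt and no reset: what is moved stays moved. The work goes in short steps, Python scripts to look and compute and a shell command to move; the robot and the scene stay as the last step left them, time stands still between calls to the robot, and variables do not carry over. Pictures are saved under pics/ and viewed, and the job is handed in when it is done.

```bash
ls; mkdir -p pics
python3 - <<'E'
from cell import bot, imaging
import cv2
print(bot.read_state())
for n in ("top","side"):
    p,d=imaging.read_camera(n); cv2.imwrite(f"pics/{n}0.png",p[:,:,::-1]); 
    import numpy as np; np.save(f"{n}_d.npy",d); np.save(f"{n}_p.npy",p)
    print(n,imaging.get_calibration(n),(d>0).mean())
E
```

```text
pics
{'clock': 0.0, 'joints': array([ 1.2228198 ,  0.33388787,  0.03987622,  1.46628566, -0.01337117,
        1.3432969 , -0.05851014]), 'dq': array([-0.00059969, -0.00188499,  0.00050432, -0.00043785, -0.00039999,
        0.00120659,  0.0013204 ]), 'joint_efforts': array([-7.73996344e-04, -6.56352139e+01,  1.33426096e+00, -4.03801918e+01,
       -6.00220473e-02,  4.47874214e-02,  1.66521131e-04]), 'tool_pos': array([ 159.88419484, -629.53918836,  221.66716607]), 'eef_rot': array([-1.57240275e+00, -1.37523566e-04, -2.89283933e+00]), 'force': array([ 0.0641668 , -0.8722142 , -0.33146467]), 'torque': array([-0.04645894,  0.01478984, -0.00721029]), 'gripper_width': 87.26577785556074}
top {'fov_y': 55.979979769045954, 'cx': 277.75050867153135, 'cy': 203.59390858216148, 'k1': -0.051847792983734806, 'rvec': array([ 2.14402913, -2.19499683,  0.09803274]), 'tvec': array([103.19557196, 642.4615193 , 766.42392082])} 0.9958928571428571
side {'fov_y': 48.99140895081586, 'cx': 278.7847296304726, 'cy': 208.7451817103552, 'k1': -0.0773336274662963, 'rvec': array([ 0.05868008, -2.70640894,  1.51667533]), 'tvec': array([627.44692368,  43.04952762, 974.52155186])} 0.9958418367346938
```

View pics/top0.png

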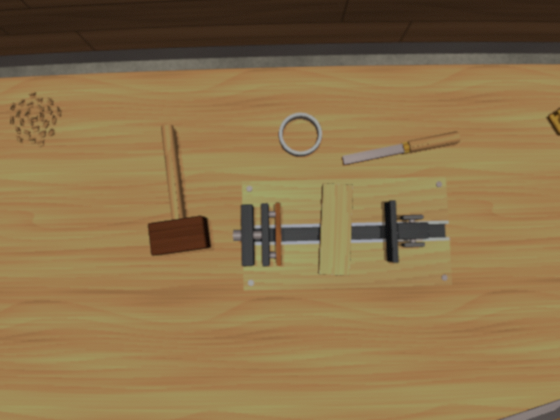

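View pics/side0.png

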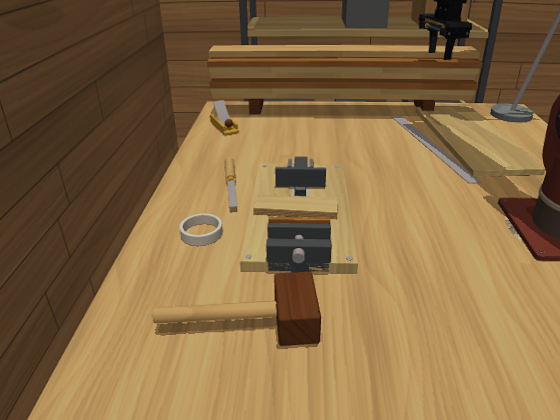

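Top view: bed with corners at about (241,182), (446,178), (451,286), (243,290). The moving jaw is at right (~410,230), the far jaw at left (~278,233), so clamp +x points left in the image. The strip is at (336,228), the tape, chisel and mallet lie around the bed. Now to measure from the depth.

```bash
cat > h.py <<'E'
import numpy as np, cv2
def K(c):
    f=210/np.tan(np.radians(c['fov_y']/2)); return np.array([[f,0,c['cx']],[0,f,c['cy']],[0,0,1.]])
def slopes(c,uv):
    D=np.array([c['k1'],0,0,0,0.]); return cv2.undistortPoints(np.float64(uv).reshape(-1,1,2),K(c),D).reshape(-1,2)
def plane(c,uv,z):
    s=slopes(c,uv); R=cv2.Rodrigues(c['rvec'])[0]; C=-R.T@c['tvec']
    d=np.c_[s,np.ones(len(s))]@R; return C+d*((z-C[2])/d[:,2])[:,None]
def cloud(c,depth):
    v,u=np.mgrid[0:420,0:560]; s=slopes(c,np.c_[u.ravel(),v.ravel()]); R=cv2.Rodrigues(c['rvec'])[0]
    P=np.c_[s,np.ones(len(s))]*depth.reshape(-1,1); return ((P-c['tvec'])@R).reshape(420,560,3)
E
python3 - <<'E'
from h import *; from cell import imaging
c=imaging.get_calibration("top"); W=cloud(c,np.load("top_d.npy")); np.save("W.npy",W)
R=cv2.Rodrigues(c['rvec'])[0]; print("cam",-R.T@c['tvec'])
for uv in [(200,330),(250,255),(310,250),(390,275),(336,228),(412,230),(393,230),(278,235),(300,115),(430,218)]:
    print(uv,W[uv[1],uv[0]].round(0))
print(plane(c,[(241,182),(446,178),(451,286),(243,290)],24).round(1))
z=W[...,2]; H=np.clip(z*3,0,255).astype(np.uint8)
cv2.imwrite("pics/h0.png",cv2.resize(H[150:320,200:480],None,fx=2.8,fy=2.8,interpolation=0))
p=np.load("top_p.npy"); cv2.imwrite("pics/c0.png",cv2.resize(p[150:320,220:480,::-1],None,fx=3,fy=3,interpolation=2))
E
```

```text
cam [568.35048302  84.56764582 825.00775632]
(200, 330) [391. 253.   2.]
(250, 255) [544. 143.  62.]
(310, 250) [550.  25.  22.]
(390, 275) [ 496. -134.   24.]
(336, 228) [592. -26.  44.]
(412, 230) [ 584. -167.   72.]
(393, 230) [ 585. -130.   74.]
(278, 235) [581.  89.  74.]
(300, 115) [830.  37.  25.]
(430, 218) [ 608. -222.   25.]
[[ 691.6  162.4   24. ]
 [ 690.2 -260.3   24. ]
 [ 470.3 -257.1   24. ]
 [ 473.4  161.7   24. ]]
```

View pics/h0.png

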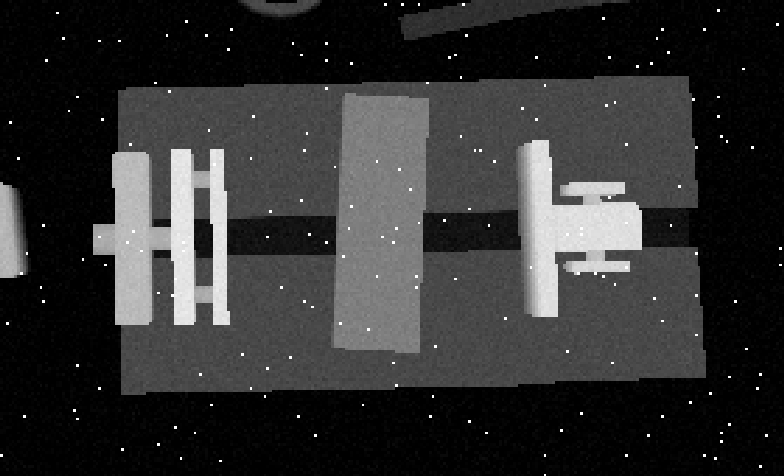

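View pics/c0.png

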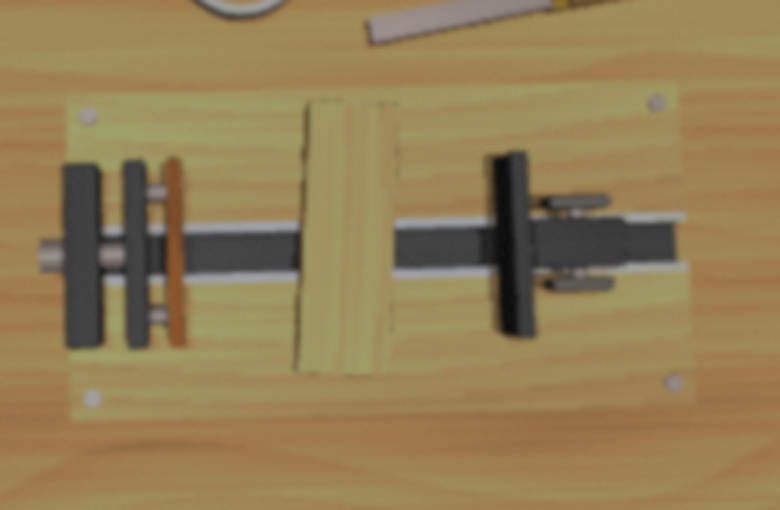

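Run:
```python
from h import *; from cell import imaging
c=imaging.get_calibration("top"); W=np.load("W.npy"); z=W[...,2]
box=np.zeros(z.shape,bool); box[160:310,225:470]=1
def rect(m,zz,name):
    m=cv2.medianBlur((m&box).astype(np.uint8),3); n,l,s,_=cv2.connectedComponentsWithStats(m)
    for i in range(1,n):
        if s[i,4]<40: continue
        v,u=np.nonzero(l==i); P=plane(c,np.c_[u,v],zz)[:,:2]
        r=cv2.minAreaRect(P.astype(np.float32)); print(name,s[i,:],np.round(r[0],1),np.round(r[1],1),round(r[2],2), P.mean(0).round(1))
rect(z>14,24,"bed"); rect((z>34)&(z<50),42,"strip"); rect(z>55,74,"tall"); 
rect((z>62)&(W[...,1]<-100),74,'jaw')
v,u=np.nonzero((z>55)&box&(W[...,1]<-90)); 
# buttons: top z
for uv in [(410,217),(411,246),(415,217),(415,245)]: print(uv,W[uv[1]-2:uv[1]+3,uv[0],:].round(0).tolist())
rect((z>55)&(z<71)&(W[...,1]<-145),71,'btn')
```

```text
bed [  233   177   219   114 21322] [583.  -39.7] [221.3 439.9] 0.05 [582.1 -45. ]
strip [ 319  183   34   93 2805] [591.2 -25. ] [ 61.  180.3] 85.51 [590.3 -25. ]
strip [385 203   5  59 127] [ 582.3 -127. ] [  4.5 114.8] 89.82 [ 580.  -126.8]
tall [ 387  200   42   63 1306] [ 583.5 -159.8] [118.1  76.5] 0.25 [ 583.1 -151.9]
tall [ 233  203   49   63 1762] [583.4 129.2] [ 90.  118.1] 89.97 [583.  126.2]
jaw [ 388  200   41   63 1223] [ 583.6 -160.7] [118.1  74.8] 0.4 [ 583.1 -153.1]
(410, 217) [[613.0, -165.0, 72.0], [611.0, -166.0, 69.0], [609.0, -165.0, 71.0], [607.0, -165.0, 71.0], [606.0, -168.0, 63.0]]
(411, 246) [[557.0, -164.0, 71.0], [556.0, -164.0, 70.0], [554.0, -165.0, 67.0], [551.0, -180.0, 23.0], [549.0, -180.0, 22.0]]
(415, 217) [[613.0, -175.0, 70.0], [611.0, -176.0, 69.0], [609.0, -174.0, 73.0], [607.0, -175.0, 70.0], [606.0, -180.0, 56.0]]
(415, 245) [[559.0, -173.0, 69.0], [557.0, -172.0, 72.0], [555.0, -172.0, 72.0], [553.0, -172.0, 70.0], [551.0, -188.0, 24.0]]
btn [407 215  12   8  58] [ 605.6 -170.1] [12.6 22.6] 5.63 [ 605.9 -169. ]
btn [409 239  10   8  42] [ 560.2 -169.2] [17.2 13.3] 88.45 [ 561.2 -167.8]
```

Jaw origin is at about (583.5, -170, 58), with clamp +x along world +y. The strip is turned ~4.5° and centred at (591, -25). I'll turn the tool so its z lies along world x (yaw -90°).

```bash
python3 -m crank '[{"grip":87,"ry":-8.5},{"ry":-8.5},{"ry":-8.5},{"ry":-8.5},{"ry":-8.5},{"ry":-8.5},{"ry":-8.5},{"ry":-8.5}]' 25; python3 -m crank '[{"ry":-7.7},{"grip":87}]'
```

```text
schema error: expected keys grip, tx, ty, tz, rx, ry, rz
schema error: expected keys grip, tx, ty, tz, rx, ry, rz
```

All keys needed per row.

```bash
python3 -m crank '[{"grip":87,"tx":0,"ty":0,"tz":0,"rx":0,"ry":-8.5,"rz":0},{"grip":87,"tx":0,"ty":0,"tz":0,"rx":0,"ry":-8.5,"rz":0},{"grip":87,"tx":0,"ty":0,"tz":0,"rx":0,"ry":-8.5,"rz":0},{"grip":87,"tx":0,"ty":0,"tz":0,"rx":0,"ry":-8.5,"rz":0},{"grip":87,"tx":0,"ty":0,"tz":0,"rx":0,"ry":-8.5,"rz":0},{"grip":87,"tx":0,"ty":0,"tz":0,"rx":0,"ry":-8.5,"rz":0},{"grip":87,"tx":0,"ty":0,"tz":0,"rx":0,"ry":-8.5,"rz":0},{"grip":87,"tx":0,"ty":0,"tz":0,"rx":0,"ry":-8.5,"rz":0}]' 25; python3 -m crank '[{"grip":87,"tx":0,"ty":0,"tz":0,"rx":0,"ry":-7.7,"rz":0},{"grip":87,"tx":0,"ty":0,"tz":0,"rx":0,"ry":0,"rz":0}]'
```

```text
clock: 0.9
tool_pos: [159.9, -629.7, 222.0]
eef_rot: [-1.571, 0.001, -1.7]
force: [0.5, 0.8, -0.3]
gripper_width: 86.9
clock: 1.1
tool_pos: [159.8, -629.8, 222.0]
eef_rot: [-1.571, 0.001, -1.57]
force: [-0.1, -0.6, 0.2]
gripper_width: 86.7
```

```bash
python3 -m crank '[{"grip":87,"tx":-33,"ty":0,"tz":30,"rx":0,"ry":0,"rz":0},{"grip":87,"tx":-33,"ty":0,"tz":30,"rx":0,"ry":0,"rz":0},{"grip":87,"tx":-33,"ty":0,"tz":30,"rx":0,"ry":0,"rz":0},{"grip":87,"tx":-33,"ty":0,"tz":30,"rx":0,"ry":0,"rz":0},{"grip":87,"tx":-33,"ty":0,"tz":30,"rx":0,"ry":0,"rz":0},{"grip":87,"tx":-33,"ty":0,"tz":30,"rx":0,"ry":0,"rz":0},{"grip":87,"tx":-33,"ty":0,"tz":30,"rx":0,"ry":0,"rz":0},{"grip":87,"tx":-33,"ty":0,"tz":30,"rx":0,"ry":0,"rz":0}]'; python3 -m crank '[{"grip":87,"tx":-33,"ty":0,"tz":30,"rx":0,"ry":0,"rz":0},{"grip":87,"tx":-33,"ty":0,"tz":30,"rx":0,"ry":0,"rz":0},{"grip":87,"tx":-33,"ty":0,"tz":30,"rx":0,"ry":0,"rz":0},{"grip":87,"tx":-33,"ty":0,"tz":30,"rx":0,"ry":0,"rz":0},{"grip":87,"tx":-33,"ty":0,"tz":30,"rx":0,"ry":0,"rz":0},{"grip":87,"tx":-30,"ty":0,"tz":33,"rx":0,"ry":0,"rz":0},{"grip":87,"tx":0,"ty":0,"tz":0,"rx":0,"ry":0,"rz":0}]'
```

```text
clock: 1.9
tool_pos: [401.1, -364.6, 222.6]
eef_rot: [-1.571, -0.0, -1.576]
force: [0.6, -0.1, -0.4]
gripper_width: 87.2
clock: 2.6
tool_pos: [586.7, -164.3, 222.2]
eef_rot: [-1.57, 0.004, -1.568]
force: [-0.9, -0.1, 0.5]
gripper_width: 87.1
```

Run:
```python
from h import *; from cell import imaging,bot
s=bot.read_state(); c=imaging.get_calibration("wrist"); p,d=imaging.read_camera("wrist")
print(s['tool_pos'],s['eef_rot'],c)
W=cloud(c,d); np.save("Ww.npy",W); np.save("wp.npy",p); cv2.imwrite("pics/w0.png",p[:,:,::-1])
```

```text
[ 586.72452999 -164.3374861   222.16667835] [-1.56952331  0.00379406 -1.56769967] {'fov_y': 62.18140849933073, 'cx': 281.4089699856183, 'cy': 203.56899847140446, 'k1': -0.010055434014561016, 'rvec': array([-2.86906080e+00, -3.69445175e-03, -1.92941341e-03]), 'tvec': array([-586.87868506, -191.37461966,  345.27727432])}
```

View pics/w0.png

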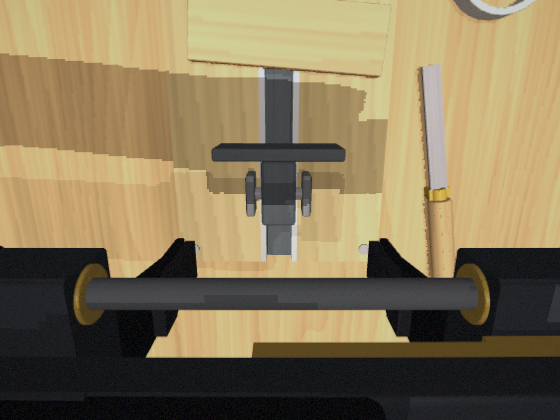

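The wrist view shows the jaw with plate top at (278,150) and buttons at (251,193) and (306,193). The chisel lies to the right, clear of it.

Run:
```python
from h import *
W=np.load("Ww.npy"); z=W[...,2]; m=cv2.medianBlur(((z>62)&(z<82)).astype(np.uint8),3); m[235:]=0
n,l,s,_=cv2.connectedComponentsWithStats(m)
for i in range(1,n):
    if s[i,4]<30: continue
    P=W[l==i]; r=cv2.minAreaRect(P[:,:2].astype(np.float32))
    print(s[i],np.percentile(P,[1,50,99],axis=0).round(1).tolist(),np.round(r[0],1),np.round(r[1],1),r[2])
for row in (175,185,193,205):
    k=(z[row]>60)&(z[row]<82); print(row,np.nonzero(k)[0][[0,-1]],W[row,k][[0,-1]].round(1).tolist())
```

```text
[ 212  147  134   78 5051] [[528.2, -195.5, 63.1], [584.1, -150.8, 73.5], [640.6, -125.4, 75.6]] [ 591.3 -144.6] [108.2  99.1] 30.45848274230957
175 [246 310] [[554.5, -151.0, 67.7], [613.6, -150.8, 68.1]]
185 [245 311] [[553.2, -160.8, 66.4], [615.0, -160.8, 65.6]]
193 [246 311] [[554.4, -167.4, 70.6], [615.2, -168.5, 65.7]]
205 [246 310] [[554.1, -179.0, 70.6], [614.1, -178.9, 70.7]]
```

```bash
python3 -m crank '[{"grip":87,"tx":0,"ty":0,"tz":0,"rx":0,"ry":0,"rz":0},{"grip":87,"tx":0,"ty":0,"tz":0,"rx":0,"ry":0,"rz":0}]'
```

```text
clock: 2.85
tool_pos: [582.6, -172.8, 222.4]
eef_rot: [-1.571, -0.001, -1.575]
force: [0.3, -0.0, 0.1]
gripper_width: 86.8
```

```bash
python3 -m crank '[{"grip":87,"tx":0,"ty":20,"tz":1,"rx":0,"ry":0,"rz":0},{"grip":87,"tx":0,"ty":35,"tz":0,"rx":0,"ry":0,"rz":0},{"grip":87,"tx":0,"ty":35,"tz":0,"rx":0,"ry":0,"rz":0},{"grip":87,"tx":0,"ty":20,"tz":0,"rx":0,"ry":0,"rz":0},{"grip":87,"tx":0,"ty":0,"tz":0,"rx":0,"ry":0,"rz":0},{"grip":87,"tx":0,"ty":0,"tz":0,"rx":0,"ry":0,"rz":0},{"grip":87,"tx":0,"ty":0,"tz":0,"rx":0,"ry":0,"rz":0}]'
```

```text
clock: 3.55
tool_pos: [585.2, -172.0, 114.4]
eef_rot: [-1.568, -0.001, -1.573]
force: [0.4, -0.4, 0.6]
gripper_width: 87.1
```

```bash
python3 -m crank '[{"grip":87,"tx":-1.5,"ty":15,"tz":0,"rx":0,"ry":0,"rz":0},{"grip":87,"tx":0,"ty":20,"tz":0,"rx":0,"ry":0,"rz":0},{"grip":87,"tx":0,"ty":20,"tz":0,"rx":0,"ry":0,"rz":0},{"grip":87,"tx":0,"ty":12,"tz":0,"rx":0,"ry":0,"rz":0},{"grip":87,"tx":0,"ty":7,"tz":0,"rx":0,"ry":0,"rz":0},{"grip":87,"tx":0,"ty":0,"tz":0,"rx":0,"ry":0,"rz":0},{"grip":87,"tx":0,"ty":0,"tz":0,"rx":0,"ry":0,"rz":0},{"grip":87,"tx":0,"ty":0,"tz":0,"rx":0,"ry":0,"rz":0}]'
```

```text
clock: 4.35
tool_pos: [585.1, -169.9, 39.5]
eef_rot: [-1.569, -0.0, -1.572]
force: [0.6, -0.8, 0.2]
gripper_width: 86.9
```

```bash
for i in 1; do python3 -m crank '[{"grip":40,"tx":0,"ty":0,"tz":-0.5,"rx":0,"ry":0,"rz":0},{"grip":40,"tx":0,"ty":0,"tz":0,"rx":0,"ry":0,"rz":0},{"grip":40,"tx":0,"ty":0,"tz":0,"rx":0,"ry":0,"rz":0},{"grip":40,"tx":0,"ty":0,"tz":0,"rx":0,"ry":0,"rz":0},{"grip":40,"tx":0,"ty":0,"tz":0,"rx":0,"ry":0,"rz":0},{"grip":40,"tx":0,"ty":0,"tz":0,"rx":0,"ry":0,"rz":0},{"grip":40,"tx":0,"ty":0,"tz":0,"rx":0,"ry":0,"rz":0},{"grip":40,"tx":0,"ty":0,"tz":0,"rx":0,"ry":0,"rz":0}]' 30; done
```

```text
clock: 5.15
tool_pos: [583.9, -169.8, 38.7]
eef_rot: [-1.571, 0.0, -1.572]
force: [-0.9, 0.5, 4.3]
gripper_width: 47.2
```

Opening is 47 mm, so both buttons are fully in. Slide the jaw.

```bash
python3 -m crank '[{"grip":40,"tx":-3,"ty":0,"tz":0,"rx":0,"ry":0,"rz":0},{"grip":40,"tx":-7,"ty":0,"tz":0,"rx":0,"ry":0,"rz":0},{"grip":40,"tx":-10,"ty":0,"tz":0,"rx":0,"ry":0,"rz":0},{"grip":40,"tx":-10,"ty":0,"tz":0,"rx":0,"ry":0,"rz":0},{"grip":40,"tx":-7,"ty":0,"tz":0,"rx":0,"ry":0,"rz":0},{"grip":40,"tx":-3,"ty":0,"tz":0,"rx":0,"ry":0,"rz":0},{"grip":40,"tx":0,"ty":0,"tz":0,"rx":0,"ry":0,"rz":0},{"grip":40,"tx":0,"ty":0,"tz":0,"rx":0,"ry":0,"rz":0}]'
```

```text
clock: 5.95
tool_pos: [583.9, -127.9, 38.7]
eef_rot: [-1.571, 0.001, -1.57]
force: [-2.2, 1.6, 6.4]
gripper_width: 47.3
```

Run:
```python
from h import *; from cell import imaging,bot
p,d=imaging.read_camera("top"); c=imaging.get_calibration("top"); cv2.imwrite("pics/t1.png",p[:,:,::-1])
```

```text
(no output)
```

View pics/t1.png

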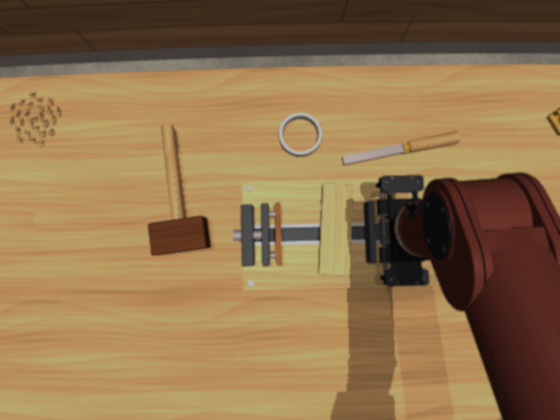

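Plate is at u≈371 and follows the gripper. The strip still lies at u≈336, and the far face's front edge at u≈282 (y≈82). I expect contact near tool y≈-23, so I go to about -50 first.

```bash
python3 -m crank '[{"grip":40,"tx":-5,"ty":0,"tz":0,"rx":0,"ry":0,"rz":0},{"grip":40,"tx":-7,"ty":0,"tz":0,"rx":0,"ry":0,"rz":0},{"grip":40,"tx":-7,"ty":0,"tz":0,"rx":0,"ry":0,"rz":0},{"grip":40,"tx":-7,"ty":0,"tz":0,"rx":0,"ry":0,"rz":0},{"grip":40,"tx":-7,"ty":0,"tz":0,"rx":0,"ry":0,"rz":0},{"grip":40,"tx":-7,"ty":0,"tz":0,"rx":0,"ry":0,"rz":0},{"grip":40,"tx":-7,"ty":0,"tz":0,"rx":0,"ry":0,"rz":0},{"grip":40,"tx":-3,"ty":0,"tz":0,"rx":0,"ry":0,"rz":0}]';python3 -m crank '[{"grip":40,"tx":-3,"ty":0,"tz":0,"rx":0,"ry":0,"rz":0},{"grip":40,"tx":-6,"ty":0,"tz":0,"rx":0,"ry":0,"rz":0},{"grip":40,"tx":-6,"ty":0,"tz":0,"rx":0,"ry":0,"rz":0},{"grip":40,"tx":-6,"ty":0,"tz":0,"rx":0,"ry":0,"rz":0},{"grip":40,"tx":-4,"ty":0,"tz":0,"rx":0,"ry":0,"rz":0},{"grip":40,"tx":0,"ty":0,"tz":0,"rx":0,"ry":0,"rz":0},{"grip":40,"tx":0,"ty":0,"tz":0,"rx":0,"ry":0,"rz":0}]'
```

```text
clock: 6.8
tool_pos: [583.9, -78.6, 38.7]
eef_rot: [-1.571, 0.0, -1.571]
force: [-2.5, -2.7, 5.3]
gripper_width: 48.0
clock: 7.5
tool_pos: [583.9, -53.1, 38.7]
eef_rot: [-1.571, 0.001, -1.57]
force: [-2.1, 0.1, 5.2]
gripper_width: 47.7
```

Run:
```python
from h import *; from cell import imaging,bot
p,d=imaging.read_camera("top"); c=imaging.get_calibration("top"); cv2.imwrite("pics/t2.png",cv2.resize(p[150:320,220:480,::-1],None,fx=3,fy=3,interpolation=2))
W=cloud(c,d); z=W[...,2]
m=(z>35)&(z<50); m[:170]=0;m[300:]=0;m[:,:225]=0;m[:,400:]=0
m=cv2.medianBlur(m.astype(np.uint8),3)
n,l,s,_=cv2.connectedComponentsWithStats(m); i=1+np.argmax(s[1:,4]); v,u=np.nonzero(l==i)
print(s[i],cv2.minAreaRect(plane(c,np.c_[u,v],42)[:,:2].astype(np.float32)))
for r in (215,225,245,255):
    k=np.nonzero(z[r,265:300]>66)[0]+265; print(r,k, W[r,k,1].round(0))
print(bot.read_state()['tool_pos'],bot.read_state()['force'])
```

```text
[ 296  185   34   92 2818] ((588.7900390625, 20.592769622802734), (180.00767517089844, 61.493160247802734), 0.033501140773296356)
215 [265 266 267 275 276 277 278 279 286] [113. 111. 109.  94.  92.  90.  88.  86.  85.]
225 [265 266 267 268 275 276 277 278 279 280] [113. 111. 109. 107.  94.  92.  90.  88.  86.  85.]
245 [265 266 267 268 276 277 278 279 280] [114. 112. 110. 108.  93.  91.  89.  87.  85.]
255 [265 266 267 268 276 277 278 279 280] [114. 112. 110. 109.  93.  92.  90.  88.  86.]
[583.87510287 -53.10758998  38.67018704] [-1.07002258e+00 -2.02984326e-03  6.77493898e+00]
```

View pics/t2.png

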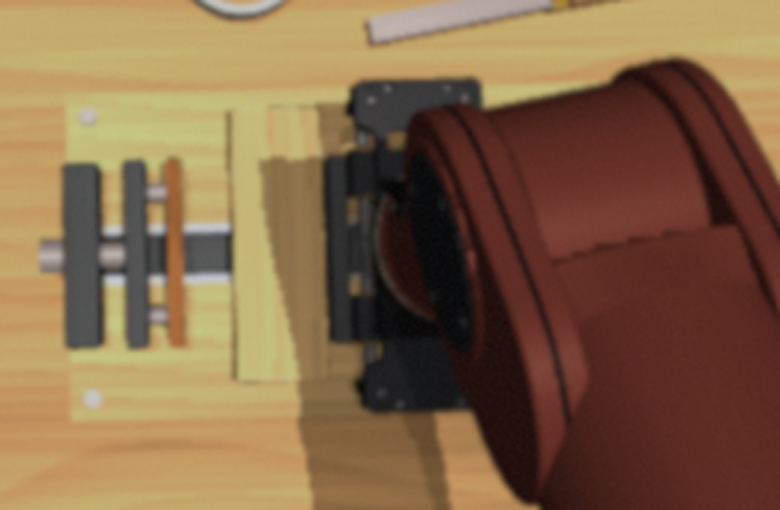

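Strip is now square (0.0006 rad), its front edge at y≈51. The far face is at y≈84, so the gap is about 33 mm. I approach most of it, then feel in small steps.

```bash
python3 -m crank '[{"grip":40,"tx":-3,"ty":0,"tz":0,"rx":0,"ry":0,"rz":0},{"grip":40,"tx":-5,"ty":0,"tz":0,"rx":0,"ry":0,"rz":0},{"grip":40,"tx":-5,"ty":0,"tz":0,"rx":0,"ry":0,"rz":0},{"grip":40,"tx":-5,"ty":0,"tz":0,"rx":0,"ry":0,"rz":0},{"grip":40,"tx":-5,"ty":0,"tz":0,"rx":0,"ry":0,"rz":0},{"grip":40,"tx":-3,"ty":0,"tz":0,"rx":0,"ry":0,"rz":0},{"grip":40,"tx":0,"ty":0,"tz":0,"rx":0,"ry":0,"rz":0},{"grip":40,"tx":0,"ty":0,"tz":0,"rx":0,"ry":0,"rz":0}]'
for k in 1 2; do python3 -m crank '[{"grip":40,"tx":-1,"ty":0,"tz":0,"rx":0,"ry":0,"rz":0},{"grip":40,"tx":0,"ty":0,"tz":0,"rx":0,"ry":0,"rz":0},{"grip":40,"tx":0,"ty":0,"tz":0,"rx":0,"ry":0,"rz":0}]'; done
```

```text
clock: 8.35
tool_pos: [583.9, -27.3, 38.7]
eef_rot: [-1.571, 0.001, -1.57]
force: [-2.1, -0.5, 5.2]
gripper_width: 47.6
clock: 8.65
tool_pos: [583.8, -26.8, 38.7]
eef_rot: [-1.571, 0.001, -1.571]
force: [-1.5, -1.5, 5.5]
gripper_width: 47.8
clock: 8.95
tool_pos: [583.8, -25.9, 38.7]
eef_rot: [-1.571, 0.001, -1.571]
force: [-1.2, -0.9, 4.9]
gripper_width: 47.4
```

```bash
python3 -m crank '[{"grip":40,"tx":-1,"ty":0,"tz":0,"rx":0,"ry":0,"rz":0},{"grip":40,"tx":0,"ty":0,"tz":0,"rx":0,"ry":0,"rz":0},{"grip":40,"tx":0,"ty":0,"tz":0,"rx":0,"ry":0,"rz":0}]'; python3 -m crank '[{"grip":40,"tx":-1,"ty":0,"tz":0,"rx":0,"ry":0,"rz":0},{"grip":40,"tx":0,"ty":0,"tz":0,"rx":0,"ry":0,"rz":0},{"grip":40,"tx":0,"ty":0,"tz":0,"rx":0,"ry":0,"rz":0}]'; python3 -m crank '[{"grip":40,"tx":-1,"ty":0,"tz":0,"rx":0,"ry":0,"rz":0},{"grip":40,"tx":0,"ty":0,"tz":0,"rx":0,"ry":0,"rz":0},{"grip":40,"tx":0,"ty":0,"tz":0,"rx":0,"ry":0,"rz":0}]'
```

```text
clock: 9.25
tool_pos: [583.9, -24.9, 38.7]
eef_rot: [-1.571, 0.001, -1.571]
force: [-1.7, -1.7, 6.6]
gripper_width: 47.4
clock: 9.55
tool_pos: [583.8, -23.9, 38.6]
eef_rot: [-1.571, 0.001, -1.571]
force: [-2.2, -1.4, 6.4]
gripper_width: 47.7
clock: 9.85
tool_pos: [583.8, -23.0, 38.7]
eef_rot: [-1.571, 0.001, -1.571]
force: [-1.3, -1.7, 5.6]
gripper_width: 47.7
```

```bash
python3 -m crank '[{"grip":40,"tx":-1,"ty":0,"tz":0,"rx":0,"ry":0,"rz":0},{"grip":40,"tx":0,"ty":0,"tz":0,"rx":0,"ry":0,"rz":0},{"grip":40,"tx":0,"ty":0,"tz":0,"rx":0,"ry":0,"rz":0}]'; python3 -m crank '[{"grip":40,"tx":-1,"ty":0,"tz":0,"rx":0,"ry":0,"rz":0},{"grip":40,"tx":0,"ty":0,"tz":0,"rx":0,"ry":0,"rz":0},{"grip":40,"tx":0,"ty":0,"tz":0,"rx":0,"ry":0,"rz":0}]'; python3 -m crank '[{"grip":40,"tx":-1,"ty":0,"tz":0,"rx":0,"ry":0,"rz":0},{"grip":40,"tx":0,"ty":0,"tz":0,"rx":0,"ry":0,"rz":0},{"grip":40,"tx":0,"ty":0,"tz":0,"rx":0,"ry":0,"rz":0}]'
```

```text
clock: 10.15
tool_pos: [583.8, -21.9, 38.7]
eef_rot: [-1.571, 0.001, -1.571]
force: [-1.9, -1.9, 5.3]
gripper_width: 47.5
clock: 10.45
tool_pos: [583.8, -21.0, 38.7]
eef_rot: [-1.571, 0.001, -1.571]
force: [-1.6, -1.0, 5.6]
gripper_width: 47.3
clock: 10.75
tool_pos: [583.8, -19.9, 38.6]
eef_rot: [-1.571, 0.001, -1.571]
force: [-1.9, -1.9, 5.8]
gripper_width: 47.7
```

```bash
python3 -m crank '[{"grip":40,"tx":-1,"ty":0,"tz":0,"rx":0,"ry":0,"rz":0},{"grip":40,"tx":0,"ty":0,"tz":0,"rx":0,"ry":0,"rz":0},{"grip":40,"tx":0,"ty":0,"tz":0,"rx":0,"ry":0,"rz":0}]'; python3 -m crank '[{"grip":40,"tx":-1,"ty":0,"tz":0,"rx":0,"ry":0,"rz":0},{"grip":40,"tx":0,"ty":0,"tz":0,"rx":0,"ry":0,"rz":0},{"grip":40,"tx":0,"ty":0,"tz":0,"rx":0,"ry":0,"rz":0}]'
python3 - <<'E'
from h import *; from cell import imaging,bot
p,d=imaging.read_camera("top"); c=imaging.get_calibration("top"); cv2.imwrite("pics/t3.png",cv2.resize(p[150:320,220:480,::-1],None,fx=3,fy=3,interpolation=2))
W=cloud(c,d); z=W[...,2]
m=(z>35)&(z<50); m[:170]=0;m[300:]=0;m[:,:225]=0;m[:,400:]=0
m=cv2.medianBlur(m.astype(np.uint8),3)
n,l,s,_=cv2.connectedComponentsWithStats(m); i=1+np.argmax(s[1:,4]); v,u=np.nonzero(l==i)
print(s[i],cv2.minAreaRect(plane(c,np.c_[u,v],42)[:,:2].astype(np.float32)))
E
```

```text
clock: 11.05
tool_pos: [583.9, -19.6, 38.7]
eef_rot: [-1.571, -0.0, -1.571]
force: [-1.9, -3.6, 6.1]
gripper_width: 47.8
clock: 11.35
tool_pos: [583.9, -19.3, 38.7]
eef_rot: [-1.571, -0.001, -1.572]
force: [-2.2, -5.2, 6.0]
gripper_width: 47.6
[ 279  186   33   92 2789] ((588.7044067382812, 54.47867965698242), (180.18218994140625, 60.721466064453125), 0.009463323280215263)
```

View pics/t3.png

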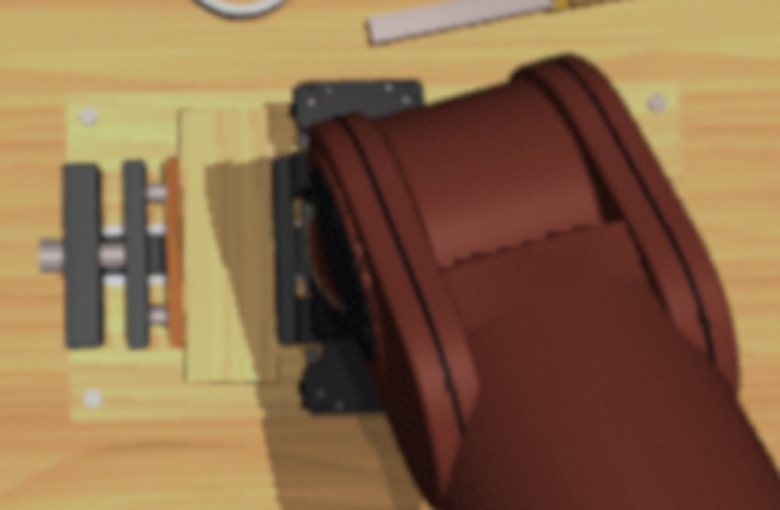

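Contact at tool y≈-19.7, strip flush against the far face and square, force rising. Continue by feel towards ~11 N at the wrist, ~1 N of it jaw drag.

```bash
python3 -m crank '[{"grip":40,"tx":-1.5,"ty":0,"tz":0,"rx":0,"ry":0,"rz":0},{"grip":40,"tx":0,"ty":0,"tz":0,"rx":0,"ry":0,"rz":0},{"grip":40,"tx":0,"ty":0,"tz":0,"rx":0,"ry":0,"rz":0}]'; python3 -m crank '[{"grip":40,"tx":-1.5,"ty":0,"tz":0,"rx":0,"ry":0,"rz":0},{"grip":40,"tx":0,"ty":0,"tz":0,"rx":0,"ry":0,"rz":0},{"grip":40,"tx":0,"ty":0,"tz":0,"rx":0,"ry":0,"rz":0}]'
```

```text
clock: 11.7
tool_pos: [583.8, -18.2, 38.7]
eef_rot: [-1.571, -0.001, -1.572]
force: [-1.7, -6.5, 6.7]
gripper_width: 47.7
clock: 12.0
tool_pos: [583.8, -17.3, 38.7]
eef_rot: [-1.571, -0.002, -1.573]
force: [-1.8, -7.9, 7.0]
gripper_width: 47.5
```

```bash
python3 -m crank '[{"grip":40,"tx":-1.5,"ty":0,"tz":0,"rx":0,"ry":0,"rz":0},{"grip":40,"tx":0,"ty":0,"tz":0,"rx":0,"ry":0,"rz":0},{"grip":40,"tx":0,"ty":0,"tz":0,"rx":0,"ry":0,"rz":0}]'; python3 -m crank '[{"grip":40,"tx":-1.5,"ty":0,"tz":0,"rx":0,"ry":0,"rz":0},{"grip":40,"tx":0,"ty":0,"tz":0,"rx":0,"ry":0,"rz":0},{"grip":40,"tx":0,"ty":0,"tz":0,"rx":0,"ry":0,"rz":0},{"grip":40,"tx":0,"ty":0,"tz":0,"rx":0,"ry":0,"rz":0}]'
```

```text
clock: 12.3
tool_pos: [583.9, -16.3, 38.7]
eef_rot: [-1.571, -0.002, -1.573]
force: [-1.4, -8.7, 6.9]
gripper_width: 47.5
clock: 12.7
tool_pos: [583.8, -15.3, 38.7]
eef_rot: [-1.571, -0.003, -1.573]
force: [-1.9, -10.0, 6.5]
gripper_width: 47.4
```

```bash
python3 -m crank '[{"grip":40,"tx":-1.5,"ty":0,"tz":0,"rx":0,"ry":0,"rz":0},{"grip":40,"tx":0,"ty":0,"tz":0,"rx":0,"ry":0,"rz":0},{"grip":40,"tx":0,"ty":0,"tz":0,"rx":0,"ry":0,"rz":0},{"grip":40,"tx":0,"ty":0,"tz":0,"rx":0,"ry":0,"rz":0}]'; python3 -m crank '[{"grip":40,"tx":0,"ty":0,"tz":0,"rx":0,"ry":0,"rz":0},{"grip":40,"tx":0,"ty":0,"tz":0,"rx":0,"ry":0,"rz":0}]'
```

```text
clock: 13.1
tool_pos: [583.9, -14.4, 38.7]
eef_rot: [-1.571, -0.003, -1.574]
force: [-2.8, -12.1, 7.2]
gripper_width: 47.8
clock: 13.3
tool_pos: [583.9, -14.3, 38.7]
eef_rot: [-1.571, -0.003, -1.574]
force: [-2.1, -11.6, 6.9]
gripper_width: 47.4
```

About 11.7 N at the wrist, so ~10.5 N on the strip. Releasing gradually.

```bash
python3 -m crank '[{"grip":52,"tx":0,"ty":0,"tz":0,"rx":0,"ry":0,"rz":0},{"grip":56,"tx":0,"ty":0,"tz":0,"rx":0,"ry":0,"rz":0},{"grip":60,"tx":0,"ty":0,"tz":0,"rx":0,"ry":0,"rz":0},{"grip":64,"tx":0,"ty":0,"tz":0,"rx":0,"ry":0,"rz":0},{"grip":75,"tx":0,"ty":0,"tz":0,"rx":0,"ry":0,"rz":0},{"grip":87,"tx":0,"ty":0,"tz":0,"rx":0,"ry":0,"rz":0},{"grip":87,"tx":0,"ty":0,"tz":0,"rx":0,"ry":0,"rz":0},{"grip":87,"tx":0,"ty":0,"tz":0,"rx":0,"ry":0,"rz":0}]'
```

```text
clock: 14.1
tool_pos: [583.9, -10.6, 38.4]
eef_rot: [-1.571, 0.001, -1.571]
force: [0.2, 0.0, -0.4]
gripper_width: 84.4
```

```bash
python3 -m crank '[{"grip":87,"tx":4,"ty":0,"tz":0,"rx":0,"ry":0,"rz":0},{"grip":87,"tx":0,"ty":-5,"tz":0,"rx":0,"ry":0,"rz":0},{"grip":87,"tx":0,"ty":-15,"tz":0,"rx":0,"ry":0,"rz":0},{"grip":87,"tx":0,"ty":-25,"tz":0,"rx":0,"ry":0,"rz":0},{"grip":87,"tx":0,"ty":-30,"tz":0,"rx":0,"ry":0,"rz":0},{"grip":87,"tx":0,"ty":-30,"tz":0,"rx":0,"ry":0,"rz":0},{"grip":87,"tx":0,"ty":-30,"tz":0,"rx":0,"ry":0,"rz":0},{"grip":87,"tx":0,"ty":-10,"tz":0,"rx":0,"ry":0,"rz":0}]'
python3 -m crank '[{"grip":87,"tx":30,"ty":0,"tz":0,"rx":0,"ry":0,"rz":0},{"grip":87,"tx":40,"ty":0,"tz":0,"rx":0,"ry":0,"rz":0},{"grip":87,"tx":40,"ty":0,"tz":0,"rx":0,"ry":0,"rz":0},{"grip":87,"tx":40,"ty":0,"tz":0,"rx":0,"ry":0,"rz":0},{"grip":87,"tx":30,"ty":0,"tz":0,"rx":0,"ry":0,"rz":0},{"grip":87,"tx":0,"ty":0,"tz":0,"rx":0,"ry":0,"rz":0},{"grip":87,"tx":0,"ty":0,"tz":0,"rx":0,"ry":0,"rz":0},{"grip":87,"tx":0,"ty":0,"tz":0,"rx":0,"ry":0,"rz":0}]'
python3 - <<'E'
from h import *; from cell import imaging,bot
p,d=imaging.read_camera("top"); c=imaging.get_calibration("top"); cv2.imwrite("pics/t4.png",cv2.resize(p[150:320,220:480,::-1],None,fx=3,fy=3,interpolation=2))
W=cloud(c,d); z=W[...,2]
m=(z>35)&(z<50); m[:170]=0;m[300:]=0;m[:,:225]=0;m[:,400:]=0
m=cv2.medianBlur(m.astype(np.uint8),3)
n,l,s,_=cv2.connectedComponentsWithStats(m); i=1+np.argmax(s[1:,4]); v,u=np.nonzero(l==i)
print(s[i],cv2.minAreaRect(plane(c,np.c_[u,v],42)[:,:2].astype(np.float32)),np.median(z[l==i]))
c=imaging.get_calibration("wrist"); p,d=imaging.read_camera("wrist"); cv2.imwrite("pics/w4.png",p[:,:,::-1]); np.save("Ww.npy",cloud(c,d))
print(bot.read_state()['tool_pos'],bot.read_state()['force'])
E
```

```text
clock: 14.9
tool_pos: [585.7, -14.8, 188.3]
eef_rot: [-1.565, -0.0, -1.571]
force: [0.0, -0.2, 0.2]
gripper_width: 87.1
clock: 15.7
tool_pos: [584.1, -193.8, 183.8]
eef_rot: [-1.571, 0.001, -1.57]
force: [-0.5, -0.2, -0.2]
gripper_width: 86.7
[ 278  186   32   92 2793] ((588.6810302734375, 58.2319221496582), (60.786834716796875, 180.16009521484375), 89.91509246826172) 42.21922412722129
[ 584.15483475 -193.68986433  183.81405529] [0.08433806 0.12556562 0.10745207]
```

View pics/t4.png

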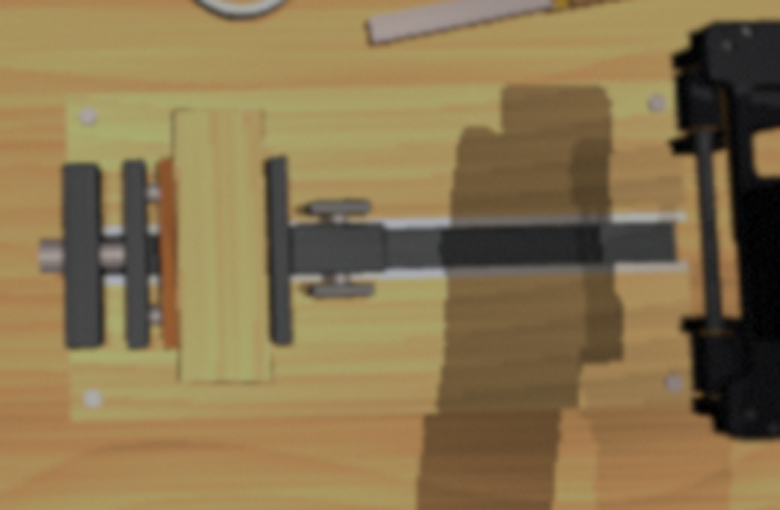

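View pics/w4.png

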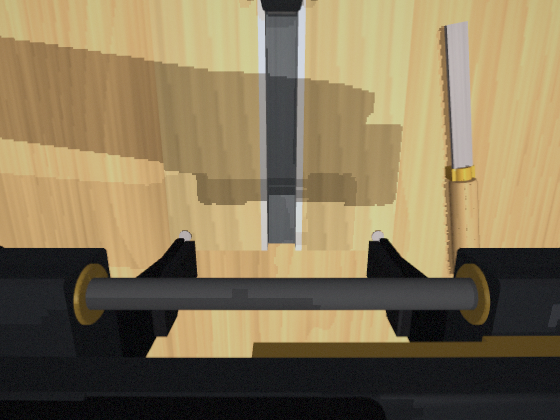

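The strip is flush, flat (top at 42 mm) and square. Next, a closer wrist look to check the buttons are out and the far face is compressed.

```bash
python3 -m crank '[{"grip":87,"tx":-30,"ty":-10,"tz":0,"rx":0,"ry":0,"rz":0},{"grip":87,"tx":-40,"ty":-15,"tz":0,"rx":0,"ry":0,"rz":0},{"grip":87,"tx":-40,"ty":-10,"tz":0,"rx":0,"ry":0,"rz":0},{"grip":87,"tx":-30,"ty":0,"tz":0,"rx":0,"ry":0,"rz":0},{"grip":87,"tx":0,"ty":0,"tz":0,"rx":0,"ry":0,"rz":0},{"grip":87,"tx":0,"ty":0,"tz":0,"rx":0,"ry":0,"rz":0},{"grip":87,"tx":0,"ty":0,"tz":0,"rx":0,"ry":0,"rz":0},{"grip":87,"tx":0,"ty":0,"tz":0,"rx":0,"ry":0,"rz":0}]'
python3 - <<'E'
from h import *; from cell import imaging,bot
c=imaging.get_calibration("wrist"); p,d=imaging.read_camera("wrist"); cv2.imwrite("pics/w5.png",p[:,:,::-1]); W=cloud(c,d);z=W[...,2]
for row in range(100,235,10):
    k=(z[row]>58)&(z[row]<82); 
    if k.sum()>3: print(row,np.nonzero(k)[0][[0,-1]],W[row,k][[0,-1]].round(1).tolist())
for col in (240,279,330): 
    print(col,[(r,W[r,col,1].round(0),z[r,col].round(0)) for r in range(0,200,6)])
E
```

```text
clock: 16.6
tool_pos: [583.9, -56.5, 218.3]
eef_rot: [-1.571, -0.0, -1.573]
force: [-0.3, 0.3, -0.1]
gripper_width: 87.2
100 [211 351] [[524.8, 22.8, 73.5], [643.4, 22.5, 72.7]]
110 [263 299] [[568.6, 14.5, 71.7], [599.4, 14.4, 71.8]]
120 [263 299] [[568.5, 6.2, 73.1], [599.5, 6.0, 71.8]]
130 [247 316] [[554.3, -2.3, 71.3], [615.1, -3.0, 64.4]]
140 [247 316] [[553.8, -11.2, 68.7], [615.2, -11.7, 65.7]]
150 [247 315] [[553.2, -20.5, 65.2], [614.1, -20.1, 69.6]]
160 [248 315] [[554.4, -28.6, 71.1], [614.4, -29.1, 68.7]]
170 [264 299] [[568.5, -37.9, 70.1], [600.0, -37.8, 70.8]]
240 [(0, np.float64(98.0), np.float64(74.0)), (6, np.float64(94.0), np.float64(75.0)), (12, np.float64(89.0), np.float64(76.0)), (18, np.float64(89.0), np.float64(60.0)), (24, np.float64(88.0), np.float64(43.0)), (30, np.float64(83.0), np.float64(42.0)), (36, np.float64(78.0), np.float64(42.0)), (42, np.float64(73.0), np.float64(43.0)), (48, np.float64(68.0), np.float64(43.0)), (54, np.float64(63.0), np.float64(41.0)), (60, np.float64(58.0), np.float64(42.0)), (66, np.float64(53.0), np.float64(42.0)), (72, np.fl
[... 3150 characters left out ...]
), (108, np.float64(16.0), np.float64(25.0)), (114, np.float64(10.0), np.float64(24.0)), (120, np.float64(4.0), np.float64(23.0)), (126, np.float64(-2.0), np.float64(23.0)), (132, np.float64(-8.0), np.float64(23.0)), (138, np.float64(-14.0), np.float64(24.0)), (144, np.float64(-20.0), np.float64(25.0)), (150, np.float64(-26.0), np.float64(24.0)), (156, np.float64(-32.0), np.float64(23.0)), (162, np.float64(-38.0), np.float64(23.0)), (168, np.float64(-44.0), np.float64(23.0)), (174, np.float64(-51.0), np.float64(24.0)), (180, np.float64(-57.0), np.float64(23.0)), (186, np.float64(-64.0), np.float64(23.0)), (192, np.float64(-70.0), np.float64(26.0)), (198, np.float64(-77.0), np.float64(23.0))]
```

View pics/w5.png

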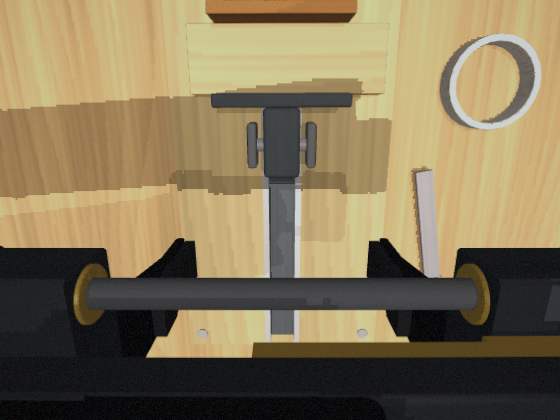

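Wrist view: the buttons at (252,145) and (311,145) span ~60 mm, so they're out. The strip sits between plate (280,100) and far face (280,18), square, with the far face pushed back to y≈88.5 from ≈84. Nothing touches the robot, so I'm handing in.

```bash
python3 -c "
from cell import bot
print(bot.finish_job())"
```

```text
the job is handed in; nothing more can be done
None
```

The strip is clamped and the job was handed in at about 17 s; it reported no verdict. I pinched both buttons (finger opening 47–48 mm, so fully in) and slid the jaw about 155 mm. The strip met the sprung face at tool y ≈ -19.7 mm. From there I pushed on in 1–1.5 mm steps until the wrist felt about 11.7 N, roughly 10.5 N on the strip after the jaw's drag. Then I let the buttons out and drew the arm clear.

**Last checks**
- **Buttons:** both out, outer faces about 60 mm apart.
- **Strip:** flat (top at 42 mm, so its underside is on the bed) and square within about 0.002 rad, with no gap seen at either jaw.
- **Far face:** pushed back about 4–5 mm.
- **Robot:** wrist force about 0 and the arm clear of everything. The tape, chisel and mallet were not approached, though I did not re-measure their positions.

**Disagreement:** the camera showed the strip moving about 3.8 mm during the final push, while the tool moved about 5 mm. That difference is near pixel resolution. The clamping force after release was not measured. From the travel I put it at 8–10.5 N, inside the 4–18 N band.

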